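# Set the slicer's thickness knob and lock it

### The arm

A 7-joint arm with a two-finger parallel gripper is mounted at the origin on the work surface. World frame = base frame: x ahead of the robot, y to its left, z up, the work surface at z = 0. Lengths are in m, angles in rad, forces in N, time in s.
With the tool pointing down it reaches from about 0.425 to 0.875 m from the base axis. Payload 4.7 kg.
Tool frame: the origin (TCP) lies on the centre line of the jaws, within the pads' length; the fingertips stand 8 mm ahead of it and the grasp point (between the pads) lies 11 mm behind it; z points along the fingers, y is the direction in which the jaws open and shut (so a half turn about z gives the same grasp; the last joint's range is limited). The gripper opens to 87 mm and grips with 3 to 60 N. Pads are 19 mm wide; open, the fingers measure 117 mm over their backs; the gripper's body (75 mm by 190 mm) begins 51 mm behind the grasp point.
Start: joints at [1.184, 0.321, -0.07, 1.45, 0.023, 1.371, -0.057], TCP at [0.254, -0.599, 0.2] pointing down, gripper open.
Joint ranges: [-2.86, 2.86], [-0.3, 2.09], [-1.38, 1.24], [0.06, 2.45], [-1.56, 4.7], [0.09, 2.05], [-2.69, 2.69]. Speed limits (rad/s): [2.57, 2.57, 3.14, 3.14, 3.14, 3.14, 3.14].

### API

Orientations are given as a rotation vector (axis times angle).
In Python, from bench import ctrl, cams, workorder gives the robot as it stands. The module is installed in compiled form; this text tells all that it offers.
- The arm moves only by the tool carry_out, never from a script. Its argument "rows" is a list of rows, each an object with "offset": the shift along the tool's x, y, z in m, a list of three; "rot": the turn, a rotation vector about the tool's x, y, z in degrees, a list of three; "gripper": the opening, from 0 (shut) to 1 (fully open). In form: [{"offset": [dx, dy, dz], "rot": [rx, ry, rz], "gripper": gripper}, ...]. A call has 1 to 10 rows; each row shifts and turns the commanded pose from where the row before left it, along the tool's axes as they then stand; what a row does not reach is not made up. A row lasts 1/8 s, in which the tool goes at most 62.5 mm and 10.7 degrees, less where a joint would pass 70% of its speed; a pose out of reach is approached as far as the arm can. A call is refused whole if a number of a shift passes 0.0625 or a number of a turn 10.7, either way. A call with a gripper value outside its range is refused whole. The fingers move at their own pace and stop on an object; "grip_force" is the grip in N (left out, the last holds). Time passes only in rows, so rows that do not move let the fingers close. It gives the time, the measured TCP pose, the force and the opening at its end, in the units of the state.
- ctrl.get_state(): the state, without advancing time (a new reading comes with each control period).
- cams.get_image(name): name is "scene" or "side" or "wrist"; returns a dict with "img" (400x640x3 uint8, red, green, blue), "vfov" (degrees; the focal length in pixels is half the picture's height over the tangent of half this angle, whatever the lens; pixels are square), "cx", "cy" (the principal point, pixels), "k1" (the pictures are not rectified: a ray, as slopes to the right and down, at radius r is drawn at 1 + k1 r^2 times it, then the intrinsics apply), "R" (3x3) and "t" (3): a world point X has camera coordinates R X + t. Camera axes: x right, y down, z forward; pixel columns grow to the right and rows downward; lengths in m; the calibration is good to about 2 mm. A picture is of the moment at which its call begins. There is no depth.
- workorder.close_job(): hands the job in, once; it reports no verdict.
The state is a dict: "time": time; "joint_positions": joint angles; "qd": joint speeds; "joint_torque": joint torques, N m; "position": TCP position; "tool_rot": TCP orientation; "ft_force": force on the tool from outside, world axes, zero at the start; "torque": the same for the moment, N m; "grip_width": opening from 0.0 (shut) to 1.0 (fully open).
Only numpy, scipy, OpenCV 4.12 (cv2) and the standard library are available. Lean on these libraries where they do the work, as an engineer would, in place of code of your own. Each camera call takes 0.05 s, during which the arm holds its last target.

### The job

Set the vegetable slicer for today's aubergines: turn the black knob on its dial until the nose points at the long mark, then pull the knob straight up until it stops, so that it is locked there. The lock's notch lies up to 15 degrees to one side or the other of the mark, so feel for it with gentle pulls, turning a little between them, and never force it. Leave the knob standing out, and the other things on the worktop where they are.

Things in the scene. Friction and masses are not known exactly. Their poses are not given: they have to be found in the camera images.
- slicer: Table-top vegetable slicer, fixed: white base, 200 (x) x 400 (y) x 85 mm high with a steel deck on top; origin under its centre, z up. On the deck: a steel drum (diameter 170, 40 high) at y = -100 mm with a feed tube (diameter 72, its top 100 mm over the deck) at x = 20, y = -120. The upright axis of dial and knob is at x = 0, y = +110 mm. Placed and yawed differently each time.
- long_mark (a point): Inner end of the long black mark on the dial, 40 mm from the axis, 6 mm above the deck. The dial: aluminium disc, diameter 128, 4 mm thick, about the knob's axis, set at a different angle each time, does not turn. On it, 2 mm high, radial: one long mark (23 mm, radius 40 to 63) and, 0.8 rad to either side, a short one (8 mm, radius 40 to 48).
- knob_nose (a point): Tip of the knob's nose, a small black tongue 6 mm wide low at one end of the knob's grip bar that shows its setting; 35 mm from the axis, 13.5 mm above the deck while the knob is in. The line from the axis to it is the knob's direction.
- knob_grip (a point): The place to grip the knob, on its axis, 31.5 mm above the deck while in. The grip is an upright black bar 14 mm thick, 46 mm long (along the line of the nose), from 8.5 to 46.5 mm above the deck, on a flange of diameter 48 whose top is 8.5 mm above the deck. Take it across its thickness, from above.
- knob_turn (a joint): Angle of the knob (rad, grows anticlockwise from above), 0 when the nose points along the slicer's -x; range -2 to 2, friction 0.05 N m, starts 0.5 to 1.5 rad anticlockwise of the long mark. Each mark has a notch in the lock, offset from the mark by an unknown angle up to 0.26 rad either way (new each time), with 0.03 rad of room either side.
- knob_pull (a joint): How far the knob is pulled up (m), 0 fully in (the start). Slides with 3 N of friction and stays where left. After 1.5 mm a key on its shaft meets a sprung plate inside; only under a notch does it pass and the knob comes out 10 mm to its stop (the same plate), where it cannot be turned. Pushing it back in frees it.
- catch_flex (a joint): How far the sprung plate inside is bent upward by the knob (m), 0 at rest: 1 mm for each 5 N, both when the key pulls against it beside a notch and when the knob is pulled on at its outer stop. Bent by more than 4.5 mm (22 N) it is damaged.
- spice_jar: Bystander: steel spice jar, diameter 40, 50 mm high, standing on the slicer's deck between drum and dial, towards its far side; origin under its base.
- bottle: Bystander: white bottle, diameter 68, 170 mm high, standing beyond the slicer; origin under its base.
- pot_lid: Bystander: brass-coloured pot lid, diameter 160, 48 mm high with its knob, lying beyond the slicer; origin under its centre.
- bowl: Bystander: white bowl, diameter 120, 55 mm high, left of the slicer; origin under its base.
- cup: Bystander: blue mug, diameter 74, 85 mm high, right of the slicer; origin under its base.
- spatula: Bystander: spatula 240 mm long lying on the worktop left of the slicer.

How it is judged:
By the outcome, as a careful person would: the job done as asked, in the order asked, and still so for the second after the job is handed in, with the robot touching nothing.
It also fails if it takes over 72 s, if anything falls off the work surface, if the arm or the gripper's body presses on something with over 40 N, if the wrist force passes 120 N, or if a joint passes its speed limit or range.

## Working session

There is one attempt and no reset: what is moved stays moved. The work goes in short steps, Python scripts to look and compute and a tool call to move; the robot and the scene stay as the last step left them, time stands still between calls to the robot, and variables do not carry over. Pictures are saved under pics/ and viewed, and the job is handed in when it is done.

Besides the shell and the picture viewer there is one more tool, called after ">>>" as name(argument=value, ...) on one line, values as JSON. carry_out: Moves the arm, as the interface text tells. Its arguments: {"type":"object","properties":{"rows":{"type":"array"},"grip_force":{"type":"number"}},"required":["rows"]}

```bash
mkdir -p pics
cat > h.py <<'E'
import numpy as np, cv2
from bench import ctrl, cams, workorder
from scipy.spatial.transform import Rotation as Rn
def grab(n,fn):
    d=cams.get_image(n); cv2.imwrite('pics/'+fn+'.png',cv2.cvtColor(d['img'],cv2.COLOR_RGB2BGR))
    np.save('pics/'+fn+'.npy',d,allow_pickle=True); return d
def load(fn): return np.load('pics/'+fn+'.npy',allow_pickle=True).item()
def ray(d,u,v):
    f=200/np.tan(np.radians(d['vfov'])/2); K=np.array([[f,0,d['cx']],[0,f,d['cy']],[0,0,1.]])
    p=cv2.undistortPoints(np.array([[[u,v]]],float),K,np.array([d['k1'],0,0,0.]))[0,0]
    R=np.array(d['R']);t=np.array(d['t']); return -R.T@t, R.T@np.array([p[0],p[1],1])
def plane(d,u,v,z):
    o,r=ray(d,u,v); return o+r*(z-o[2])/r[2]
def proj(d,X):
    f=200/np.tan(np.radians(d['vfov'])/2); K=np.array([[f,0,d['cx']],[0,f,d['cy']],[0,0,1.]])
    R=np.array(d['R']);t=np.array(d['t'])
    return cv2.projectPoints(np.array(X,float).reshape(-1,3),cv2.Rodrigues(R)[0],t,K,np.array([d['k1'],0,0,0.]))[0][:,0]
E
python3 - <<'E'
from h import *
for n in ['scene','side','wrist']:
    d=grab(n,n+'0'); print(n,d['vfov'],d['cx'],d['cy'],d['k1'],-np.array(d['R']).T@d['t'])
print(ctrl.get_state())
E
```

```text
scene 48.24263616176248 321.8891649921936 196.01681264867415 0.029710638338441616 [1.00255874 0.51312008 1.08134342]
side 48.48670076227912 323.32203101843885 202.67455026732983 -0.03737133161482632 [0.11916041 0.71225512 0.82667541]
wrist 58.16568148555444 317.67714975925105 201.83873683519232 0.02811067118866004 [ 0.3260149  -0.56800816  0.38381117]
{'time': 0.15, 'joint_positions': array([ 1.18409282,  0.32165879, -0.07011565,  1.4514213 ,  0.0226215 ,
        1.3707974 , -0.05686111]), 'qd': array([-0.00294851, -0.00226479,  0.00019787, -0.00448917, -0.00040123,
       -0.00038293, -0.00058981]), 'joint_torque': array([-1.71447071e-03, -4.91795111e+01, -4.06074375e-01, -3.12875497e+01,
       -6.42870739e-02,  4.04534186e-02,  9.39731126e-05]), 'position': array([ 0.25338741, -0.5980734 ,  0.19949578]), 'tool_rot': array([-3.07727256e+00, -6.25237378e-01,  6.19146256e-04]), 'ft_force': array([ 0.40345328,  0.06891917, -0.00282851]), 'torque': array([-0.00081751,  0.03708535, -0.01601971]), 'grip_width': 0.9995157784606299}
```

View pics/scene0.png

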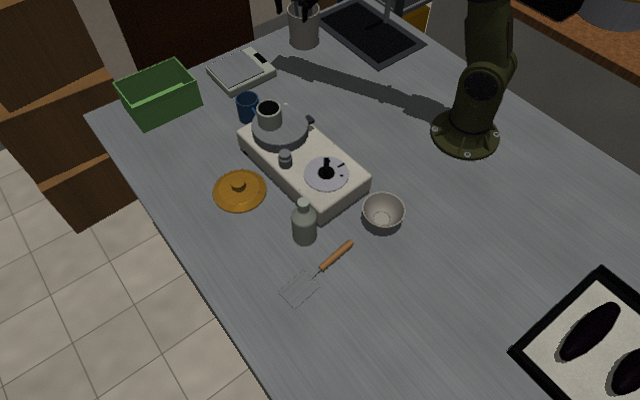

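View pics/side0.png

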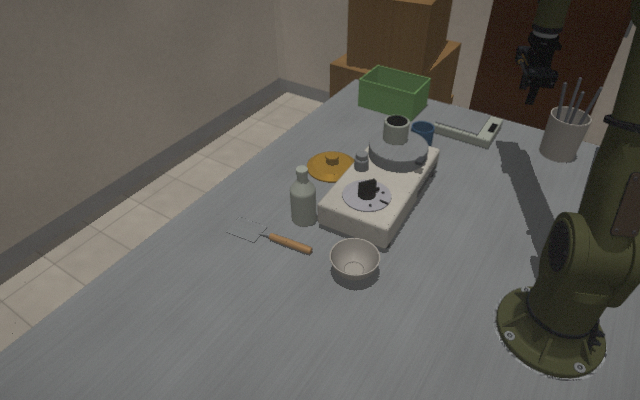

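View pics/wrist0.png

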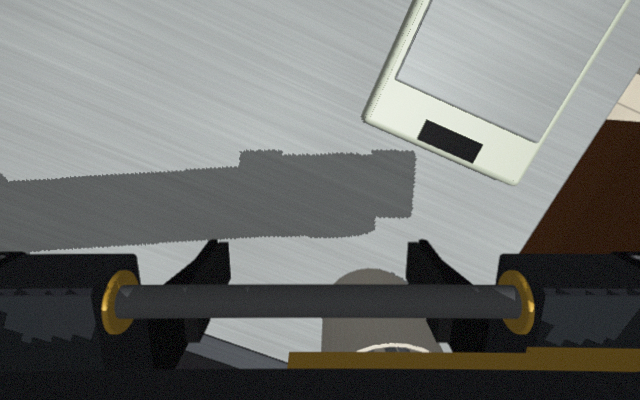

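The scene picture shows the slicer with the dial near (326,173); the side picture shows it near (367,193). I'll enlarge both.

Run:
```python
from h import *
a=cv2.imread('pics/scene0.png')[145:205,290:365]; b=cv2.imread('pics/side0.png')[165:225,330:405]
cv2.imwrite('pics/z0.png',np.hstack([cv2.resize(x,None,fx=5.3,fy=5.3,interpolation=cv2.INTER_CUBIC) for x in (a,b)]))
s=load('scene0');t=load('side0')
for d,box in((s,(290,145,365,205)),(t,(330,165,405,225))):
    im=d['img'].astype(int); x0,y0,x1,y1=box
    print(plane(d,(x0+x1)/2,(y0+y1)/2,.09))
```

```text
[ 0.50421627 -0.08665166  0.09      ]
[ 0.49915657 -0.09473818  0.09      ]
```

View pics/z0.png

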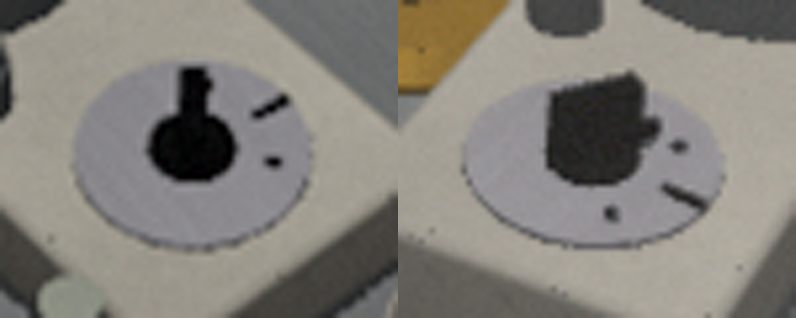

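Run:
```python
from h import *
for fn,(x0,y0,x1,y1) in (('scene0',(290,145,365,205)),('side0',(330,165,405,225))):
    d=load(fn); im=d['img'].astype(int)
    sub=im[y0:y1,x0:x1]
    br=sub[...,2]-sub[...,0]; lum=sub.sum(2)/3
    m=(((br>0)&(lum>90))).astype(np.uint8)
    n,l,s,c=cv2.connectedComponentsWithStats(m); k=1+np.argmax(s[1:,4]); m=(l==k).astype(np.uint8)
    cs,_=cv2.findContours(m,cv2.RETR_EXTERNAL,cv2.CHAIN_APPROX_NONE)
    cc=cv2.convexHull(max(cs,key=cv2.contourArea))[:,0]+[x0,y0]
    P=np.array([plane(d,u,v,.089) for u,v in cc])[:,:2]
    A=np.c_[2*P,np.ones(len(P))]; q=np.linalg.lstsq(A,(P**2).sum(1),rcond=None)[0]
    ctr=q[:2]; r=np.sqrt(q[2]+ctr@ctr); print(fn,s[k],ctr,r,np.round(np.linalg.norm(P-ctr,axis=1).std(),4))
    dm=(lum<60).astype(np.uint8)
    n,l,s,c=cv2.connectedComponentsWithStats(dm)
    for i in range(1,n):
        pts=np.argwhere(l==i)[:,::-1]+[x0,y0]
        if 2<len(pts)<400:
            W=np.array([plane(d,u,v,.091) for u,v in pts])[:,:2]-ctr
            rr=np.linalg.norm(W,axis=1);w=W.mean(0)
            print(i,len(pts),pts.mean(0),'ang',np.degrees(np.arctan2(w[1],w[0])),rr.min(),rr.max())
```

```text
scene0 [ 15  12  43  35 918] [ 0.50333893 -0.09491206] 0.062083168862340055 0.0004
1 44 [293.77272727 146.81818182] ang -83.83426533095675 0.12665642930240475 0.14858649846845667
2 3 [290. 156.] ang -68.61803938911248 0.11892589931598148 0.12307356036430328
3 210 [325.8047619  169.96666667] ang -126.29233212906837 0.0007033391845281508 0.055126776793851154
4 14 [290.5 162.5] ang -58.078099976302774 0.1036554370028541 0.11342526561711756
5 8 [340.875 164.625] ang 177.07692438846146 0.042751525275029824 0.06116199232267217
6 3 [341. 175.] ang 131.8390125584104 0.0403276729368336 0.045870968468353625
9 41 [356.68292683 199.36585366] ang 94.27669596914903 0.12018462022746472 0.1287452323531781
10 32 [293.25  199.125] ang 7.764184608557361 0.11794199213798197 0.13448965897887596
side0 [ 13  17  48  30 480] [ 0.50291077 -0.09443193] 0.06205300189031669 0.0008
1 317 [367.12302839 189.52681388] ang -68.84754628413745 0.0011930193250629742 0.06864202412233433
3 9 [383.66666667 201.88888889] ang 176.5379210431282 0.04077903693611609 0.06116964222536624
```

Run:
```python
from h import *
t=load('side0');s=load('scene0');c=np.array([.503,-.0947])
for p in [plane(t,377.5,189.2,.0985)]:
    w=p[:2]-c; print('nose',p,np.linalg.norm(w),np.degrees(np.arctan2(w[1],w[0])))
# bar top far corner centre in scene crop (193,70)
p=plane(s,290+194/5.3,145+70/5.3,.1315); w=p[:2]-c; print('bar end',p,np.linalg.norm(w),np.degrees(np.arctan2(w[1],w[0])))
for a,b in [((554,95),(642,78))]:
    A=plane(t,330+(a[0]-398)/5.3,165+a[1]/5.3,.1315);B=plane(t,330+(b[0]-398)/5.3,165+b[1]/5.3,.1315);print('top edge',A,B,np.linalg.norm(B-A),np.degrees(np.arctan2(*(B-A)[1::-1])))
print('bottle', plane(s,303,243,0),plane(t,303,224,0),'top',plane(s,303,200,.17))
print('jar',plane(s,285,166,.085),'lid',plane(s,240,195,0),'drum',plane(s,280,140,.085))
st=ctrl.get_state(); Rt=Rn.from_rotvec(st['tool_rot']).as_matrix(); print(Rt, st['position'])
w=cams.get_image('wrist'); print('cam in tool',Rt.T@(-np.array(w['R']).T@w['t']-st['position']), (np.array(w['R'])@Rt))
```

```text
nose [ 0.48385818 -0.12014989  0.0985    ] 0.0318450321359334 -126.94820261014912
bar end [ 0.49021972 -0.10951838  0.1315    ] 0.01956834170158081 -130.77649203107535
top edge [ 0.51754093 -0.08065258  0.1315    ] [ 0.48805734 -0.11477213  0.1315    ] 0.04509352797320731 -130.83114650894345
bottle [0.66098014 0.00466569 0.        ] [0.63532927 0.00764143 0.        ] top [ 0.64183675 -0.01354983  0.17      ]
jar [ 0.57802439 -0.19001989  0.085     ] lid [ 0.71170844 -0.24064595  0.        ] drum [ 0.53173138 -0.28141485  0.085     ]
[[ 9.20709736e-01  3.90247522e-01 -6.74120008e-04]
 [ 3.90248091e-01 -9.20708770e-01  1.33734677e-03]
 [-9.87719425e-05 -1.49438223e-03 -9.99998879e-01]] [ 0.25338741 -0.5980734   0.19949578]
cam in tool [ 0.07858577  0.00042258 -0.18446872] [[-6.52309625e-04  9.99999661e-01  5.02533572e-04]
 [-9.59215408e-01 -4.83651564e-04 -2.82675728e-01]
 [-2.82675389e-01 -6.66430043e-04  9.59215398e-01]]
```

>>> carry_out(rows=[{"offset": [0,0,-0.06],"rot": [0,0,0],"gripper": 1},{"offset": [0.0426,-0.0366,0],"rot": [0,0,0],"gripper": 1},{"offset": [0.0426,-0.0366,0],"rot": [0,0,0],"gripper": 1},{"offset": [0.0426,-0.0366,0],"rot": [0,0,0],"gripper": 1},{"offset": [0.0426,-0.0366,0],"rot": [0,0,0],"gripper": 1},{"offset": [0.0426,-0.0366,0],"rot": [0,0,0],"gripper": 1},{"offset": [0.0426,-0.0366,0],"rot": [0,0,0],"gripper": 1},{"offset": [0.0426,-0.0366,0],"rot": [0,0,0],"gripper": 1},{"offset": [0.0426,-0.0366,0],"rot": [0,0,0],"gripper": 1},{"offset": [0.0426,-0.0366,0],"rot": [0,0,0],"gripper": 1}])

```text
time: 1.45
position: [0.4785, -0.144, 0.2604]
tool_rot: [3.078, 0.625, 0.0]
ft_force: [0.5, 0.6, 0.4]
grip_width: 1.0
```

>>> carry_out(rows=[{"offset": [0.0426,-0.0366,0],"rot": [0,0,0],"gripper": 1},{"offset": [0,0,0],"rot": [0,0,-9],"gripper": 1},{"offset": [0,0,0],"rot": [0,0,-9],"gripper": 1},{"offset": [0,0,0],"rot": [0,0,-8.5],"gripper": 1},{"offset": [0,0,0],"rot": [0,0,0],"gripper": 1},{"offset": [0,0,0],"rot": [0,0,0],"gripper": 1},{"offset": [0,0,0],"rot": [0,0,0],"gripper": 1}])

```text
time: 2.33
position: [0.503, -0.0954, 0.2603]
tool_rot: [2.854, 1.312, -0.0]
ft_force: [-0.0, 0.1, 0.7]
grip_width: 1.003
```

Run:
```python
from h import *
grab('wrist','wrist1')
st=ctrl.get_state(); Rt=Rn.from_rotvec(st['tool_rot']).as_matrix(); print(Rt, st['position'],st['ft_force'],np.degrees(np.arctan2(Rt[1,1],Rt[0,1])),st['joint_positions'])
```

```text
[[ 6.50773159e-01  7.59272213e-01  3.51762625e-05]
 [ 7.59272213e-01 -6.50773155e-01 -8.77867034e-05]
 [-4.37622373e-05  8.38375890e-05 -9.99999996e-01]] [ 0.50301308 -0.09535863  0.26033776] [-0.69302678  0.30385835  0.12927667] -40.59991998729794 [ 0.67064378  0.02561688 -0.5413949   1.6774056   0.01339325  1.44219755
 -0.58092559]
```

View pics/wrist1.png

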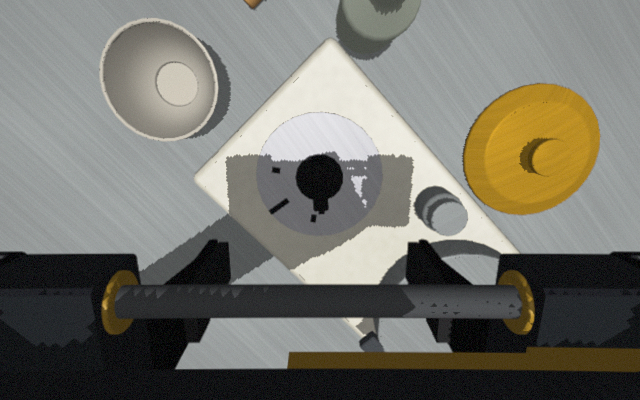

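The wrist view shows the knob centred at (320,177), its nose at (320,208), the long mark at about (279,206), and the short marks at (276,170) and (313,219).

Run:
```python
from h import *
d=load('wrist1'); im=d['img'].astype(int); lum=im.sum(2)/3
x0,y0,x1,y1=255,108,385,240
l0=lum[y0:y1,x0:x1]
n,l,s,c=cv2.connectedComponentsWithStats((l0<45).astype(np.uint8))
P={}
for i in range(1,n):
    if s[i,4]<12: continue
    pts=np.argwhere(l==i)[:,::-1]+[x0,y0]
    print(i,s[i,4],pts.mean(0),plane(d,*pts.mean(0),.091)); P[i]=pts
c0=np.array([.503,-.0947])
for i,pts in P.items():
    z=.091
    W=np.array([plane(d,u,v,z) for u,v in pts])[:,:2]; w=W-c0; r=np.linalg.norm(w,axis=1)
    a=np.degrees(np.arctan2(*(W.mean(0)-c0)[::-1])); print(i,a,r.min(),r.max())
    if len(pts)>300:  # nose: pts with r beyond 26mm at nose height
        W=np.array([plane(d,u,v,.0985) for u,v in pts])[:,:2]; w=W-c0;r=np.linalg.norm(w,axis=1)
        q=w[r>27].mean(0); print('nose ang',np.degrees(np.arctan2(q[1],q[0])),r.max())
        W=np.array([plane(d,u,v,.0935) for u,v in pts])[:,:2]; w=W-c0;r=np.linalg.norm(w,axis=1)
        k=W[r<26]; print('flange centre', k.mean(0),cv2.minEnclosingCircle(k.astype(np.float32)))
# dial edge
br=(im[...,2]-im[...,0])[y0:y1,x0:x1]
m=(br>3).astype(np.uint8); n,l,s,c=cv2.connectedComponentsWithStats(m); k=1+np.argmax(s[1:,4]);print(s[k])
cs,_=cv2.findContours((l==k).astype(np.uint8),cv2.RETR_EXTERNAL,cv2.CHAIN_APPROX_NONE)
cc=cv2.convexHull(max(cs,key=cv2.contourArea))[:,0]+[x0,y0]
Q=np.array([plane(d,u,v,.089) for u,v in cc])[:,:2]
q=np.linalg.lstsq(np.c_[2*Q,np.ones(len(Q))],(Q**2).sum(1),rcond=None)[0]; print('dial',q[:2],np.sqrt(q[2]+q[:2]@q[:2]),np.linalg.norm(Q-q[:2],axis=1).std())
```

```text
1 1827 [319.22386426 179.73508484] [ 0.50286264 -0.09873815  0.091     ]
2 34 [275.88235294 170.02941176] [ 0.47645573 -0.06300349  0.091     ]
3 90 [278.76666667 205.88888889] [ 0.45335471 -0.09255797  0.091     ]
4 31 [313.12903226 218.09677419] [ 0.47149819 -0.12561826  0.091     ]
1 -93.27643779985063 0.00044532992173848605 0.038945952459461995
nose ang nan 0.03649951886834098
flange centre [ 0.50312864 -0.0984172 ] ((0.500933825969696, -0.10284680873155594), 0.030189575627446175)
2 129.94660893148333 0.03803485514149895 0.04506993722781983
3 177.5301606137281 0.038934074471682595 0.060953209295031424
4 -135.53592357234817 0.04062733429558607 0.04755364884547811
[   5    5  120  104 2557]
dial [ 0.50843023 -0.09436592] 0.05916978348388337 0.004097306857996222<stdin>:18: RuntimeWarning: Mean of empty slice.
  ret = um.true_divide(
```

Run:
```python
from h import *
from scipy.optimize import least_squares
m=np.array([[.47645573,-.06300349],[.45335471,-.09255797],[.47149819,-.12561826]])
def f(p): 
    a=p[2]+np.array([-.8,0,.8]); r=np.array([.044,.0515,.044]); return (p[:2]+r[:,None]*np.c_[np.cos(a),np.sin(a)]-m).ravel()
s=least_squares(f,[.503,-.0947,3.09]); print(s.x,np.degrees(s.x[2]),np.round(s.fun*1e3,2))
c0=s.x[:2]
d=load('wrist1'); lum=d['img'].astype(int).sum(2)/3
pts=np.argwhere(lum[145:216,290:350]<45)[:,::-1]+[290,145]
for z in(.0985,):
  W=np.array([plane(d,u,v,z) for u,v in pts])[:,:2]; w=W-c0;r=np.linalg.norm(w,axis=1)
  q=w[(r>.028)&(r<.04)]; q=q[np.abs(q[:,0]+q[:,1]*0)<.05].mean(0); print('nose ang',np.degrees(np.arctan2(q[1],q[0])),r.max())
```

```text
[ 0.50458678 -0.09672199  3.06184994] 175.43107887469665 [ 0.09  0.19 -0.1  -0.06  0.02 -0.13]
nose ang -128.77078657696845 0.0382814876210862
```

>>> carry_out(rows=[{"offset": [0,0,0.04],"rot": [0,0,0],"gripper": 1},{"offset": [0,0,0.04],"rot": [0,0,0],"gripper": 1},{"offset": [0,0,0.04],"rot": [0,0,0],"gripper": 1},{"offset": [0,0,0.02],"rot": [0,0,0],"gripper": 1},{"offset": [0,0,0.0125],"rot": [0,0,0],"gripper": 1},{"offset": [0,0,0],"rot": [0,0,0],"gripper": 1},{"offset": [0,0,0],"rot": [0,0,0],"gripper": 1}])

```text
time: 3.25
position: [0.5039, -0.0955, 0.1089]
tool_rot: [2.852, 1.314, 0.002]
ft_force: [1.3, -0.5, 0.3]
grip_width: 1.0
```

>>> carry_out(rows=[{"offset": [0,0,0],"rot": [0,0,0],"gripper": 0.3},{"offset": [0,0,0],"rot": [0,0,0],"gripper": 0.1},{"offset": [0,0,0],"rot": [0,0,0],"gripper": 0.1},{"offset": [0,0,0],"rot": [0,0,0],"gripper": 0.1},{"offset": [0,0,0],"rot": [0,0,0],"gripper": 0},{"offset": [0,0,0],"rot": [0,0,0],"gripper": 0}], grip_force=20)

```text
time: 4.0
position: [0.503, -0.0953, 0.1078]
tool_rot: [2.853, 1.314, -0.0]
ft_force: [-0.6, 0.2, -0.2]
grip_width: 0.403
```

Run:
```python
from h import *
grab('side','side2')
st=ctrl.get_state(); print(st['position'],st['ft_force'],st['torque'],st['tool_rot'],st['grip_width'])
a=cv2.imread('pics/side2.png')[120:260,300:460]; cv2.imwrite('pics/z2.png',cv2.resize(a,None,fx=4,fy=4,interpolation=cv2.INTER_CUBIC))
```

```text
[ 0.50301599 -0.09528907  0.10783233] [-0.71661447 -0.74702461 -0.13488882] [-0.00350606 -0.04233828 -0.01459056] [ 2.85339042e+00  1.31438078e+00 -6.79325343e-05] 0.3584294264381764
```

View pics/z2.png

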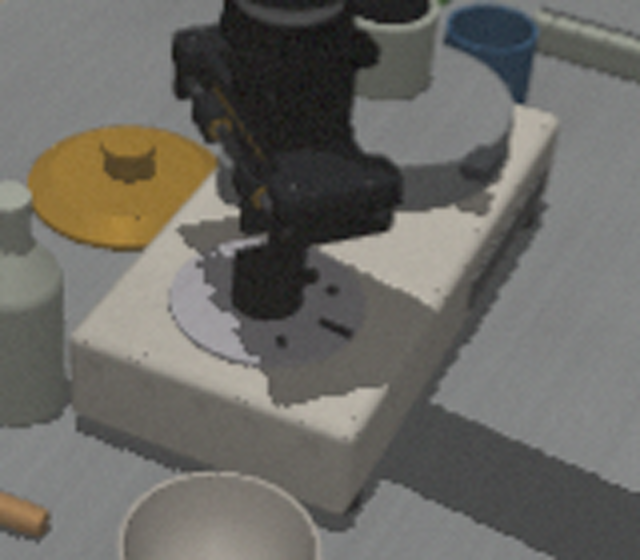

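The fingers are still closing (about 31 mm open). They sit squarely over the knob, and the nose is visible at crop (310,275). I'll keep closing.

>>> carry_out(rows=[{"offset": [0,0,0],"rot": [0,0,0],"gripper": 0},{"offset": [0,0,0],"rot": [0,0,0],"gripper": 0},{"offset": [0,0,0],"rot": [0,0,0],"gripper": 0},{"offset": [0,0,0],"rot": [0,0,0],"gripper": 0},{"offset": [0,0,0],"rot": [0,0,0],"gripper": 0},{"offset": [0,0,0],"rot": [0,0,0],"gripper": 0}], grip_force=30)

```text
time: 4.8
position: [0.5037, -0.0959, 0.108]
tool_rot: [2.852, 1.313, 0.002]
ft_force: [4.4, -2.6, -2.8]
grip_width: 0.147
```

>>> carry_out(rows=[{"offset": [0,0,0],"rot": [0,0,0],"gripper": 0},{"offset": [0,0,0],"rot": [0,0,0],"gripper": 0},{"offset": [0,0,0],"rot": [0,0,0],"gripper": 0}])

```text
time: 5.18
position: [0.5037, -0.0959, 0.108]
tool_rot: [2.852, 1.313, 0.002]
ft_force: [4.5, -2.5, -2.3]
grip_width: 0.146
```

```bash
cat >> h.py <<'E'
def rep():
    F=[];T=[];P=[]
    st=ctrl.get_state()
    Rt=Rn.from_rotvec(st['tool_rot']).as_matrix()
    print('t%.2f'%st['time'],'pos',np.round(st['position']*1e3,2),'F',np.round(st['ft_force'],2),'M',np.round(st['torque'],3),'y-yaw %.2f'%np.degrees(np.arctan2(Rt[1,1],Rt[0,1])),'grip %.4f'%st['grip_width'],'q7 %.2f'%st['joint_positions'][6])
E
python3 -c "
from h import *
rep()"
```

```text
t5.17 pos [503.69 -95.91 108.  ] F [ 4.53 -2.54 -2.3 ] M [-0.734 -0.978  0.047] y-yaw -40.55 grip 0.1459 q7 -0.63
```

>>> carry_out(rows=[{"offset": [0,0.001,0],"rot": [0,0,0],"gripper": 0},{"offset": [0,0,0],"rot": [0,0,6],"gripper": 0},{"offset": [0,0,0],"rot": [0,0,6],"gripper": 0},{"offset": [0,0,0],"rot": [0,0,6],"gripper": 0},{"offset": [0,0,0],"rot": [0,0,6],"gripper": 0},{"offset": [0,0,0],"rot": [0,0,0],"gripper": 0}])

```text
time: 5.92
position: [0.5039, -0.0962, 0.108]
tool_rot: [3.064, 0.694, 0.0]
ft_force: [2.9, -2.7, -1.3]
grip_width: 0.141
```

```bash
python3 -c "
from h import *
rep()"
```

```text
t5.92 pos [503.95 -96.22 107.97] F [ 2.9  -2.7  -1.32] M [-0.662 -0.771 -0.011] y-yaw -64.48 grip 0.1409 q7 -1.05
```

>>> carry_out(rows=[{"offset": [0.0003,0.0005,0],"rot": [0,0,6],"gripper": 0},{"offset": [0,0,0],"rot": [0,0,6],"gripper": 0},{"offset": [0,0,0],"rot": [0,0,6],"gripper": 0},{"offset": [0,0,0],"rot": [0,0,6],"gripper": 0},{"offset": [0,0,0],"rot": [0,0,5],"gripper": 0},{"offset": [0,0,0],"rot": [0,0,0],"gripper": 0},{"offset": [0,0,0],"rot": [0,0,0],"gripper": 0}])

```text
time: 6.8
position: [0.5041, -0.0965, 0.1079]
tool_rot: [3.14, -0.094, -0.0]
ft_force: [2.4, -2.7, -0.0]
grip_width: 0.141
```

```bash
python3 -c "
from h import *
rep();grab('side','side3');grab('wrist','wrist3')
a=cv2.imread('pics/side3.png')[160:230,320:420]; cv2.imwrite('pics/z3.png',cv2.resize(a,None,fx=6,fy=6,interpolation=cv2.INTER_CUBIC))"
```

```text
t6.80 pos [504.15 -96.54 107.93] F [ 2.36 -2.7  -0.01] M [-0.695 -0.403  0.037] y-yaw -93.41 grip 0.1410 q7 -1.55
```

View pics/z3.png

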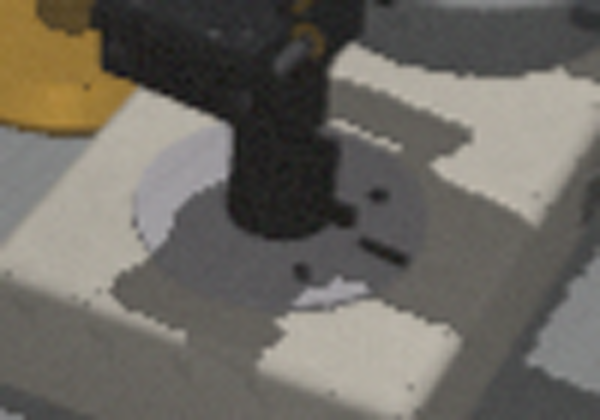

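View pics/wrist3.png

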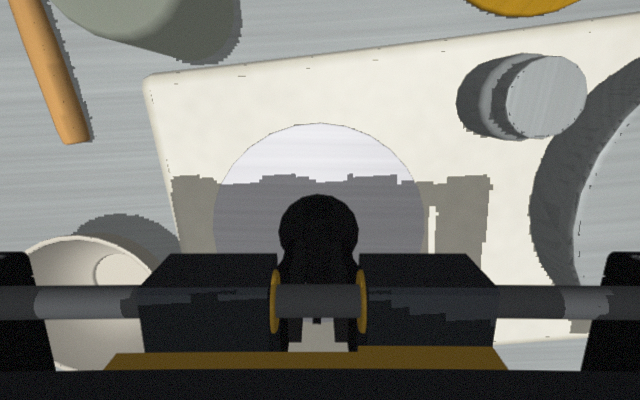

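>>> carry_out(rows=[{"offset": [0.0004,0.0004,0],"rot": [0,0,0],"gripper": 0},{"offset": [0,0,-0.002],"rot": [0,0,0],"gripper": 0},{"offset": [0,0,-0.002],"rot": [0,0,0],"gripper": 0},{"offset": [0,0,0],"rot": [0,0,0],"gripper": 0},{"offset": [0,0,0],"rot": [0,0,0],"gripper": 0}], grip_force=40)

```text
time: 7.52
position: [0.5039, -0.0966, 0.111]
tool_rot: [-3.14, 0.097, 0.003]
ft_force: [0.9, -4.1, -9.4]
grip_width: 0.134
```

```bash
python3 -c "
from h import *
rep()"
```

```text
t7.53 pos [503.9  -96.55 111.04] F [ 0.88 -4.1  -9.41] M [-0.599 -0.407 -0.014] y-yaw -93.53 grip 0.1339 q7 -1.55
```

>>> carry_out(rows=[{"offset": [0,0,0.004],"rot": [0,0,0],"gripper": 0},{"offset": [0,0,0],"rot": [0,0,0],"gripper": 0},{"offset": [0,0,0],"rot": [0,0,2.5],"gripper": 0},{"offset": [0,0,0],"rot": [0,0,0],"gripper": 0},{"offset": [0,0,-0.002],"rot": [0,0,0],"gripper": 0},{"offset": [0,0,-0.002],"rot": [0,0,0],"gripper": 0},{"offset": [0,0,0],"rot": [0,0,0],"gripper": 0},{"offset": [0,0,0],"rot": [0,0,0],"gripper": 0}])

```text
time: 8.52
position: [0.5041, -0.0966, 0.1112]
tool_rot: [-3.137, 0.165, 0.002]
ft_force: [0.2, -2.4, -8.7]
grip_width: 0.134
```

```bash
python3 -c "
from h import *
rep()"
```

```text
t8.53 pos [504.07 -96.6  111.18] F [ 0.17 -2.39 -8.69] M [-0.498  0.012  0.004] y-yaw -96.03 grip 0.1342 q7 -1.59
```

>>> carry_out(rows=[{"offset": [0,0,0.004],"rot": [0,0,0],"gripper": 0},{"offset": [0,0,0],"rot": [0,0,0],"gripper": 0},{"offset": [0,0,0],"rot": [0,0,2.5],"gripper": 0},{"offset": [0,0,0],"rot": [0,0,0],"gripper": 0},{"offset": [0,0,-0.002],"rot": [0,0,0],"gripper": 0},{"offset": [0,0,-0.002],"rot": [0,0,0],"gripper": 0},{"offset": [0,0,0],"rot": [0,0,0],"gripper": 0},{"offset": [0,0,0],"rot": [0,0,0],"gripper": 0}])

```text
time: 9.52
position: [0.5042, -0.0967, 0.1112]
tool_rot: [-3.133, 0.234, 0.002]
ft_force: [-1.3, -1.5, -10.8]
grip_width: 0.13
```

```bash
python3 -c "
from h import *
rep()"
```

```text
t9.53 pos [504.17 -96.66 111.22] F [ -1.32  -1.5  -10.79] M [-0.431  0.323  0.059] y-yaw -98.53 grip 0.1297 q7 -1.63
```

>>> carry_out(rows=[{"offset": [0,0,0.004],"rot": [0,0,0],"gripper": 0},{"offset": [0,0,0],"rot": [0,0,0],"gripper": 0},{"offset": [0,0,0],"rot": [0,0,2.5],"gripper": 0},{"offset": [0,0,0],"rot": [0,0,0],"gripper": 0},{"offset": [0,0,-0.002],"rot": [0,0,0],"gripper": 0},{"offset": [0,0,-0.002],"rot": [0,0,0],"gripper": 0},{"offset": [0,0,0],"rot": [0,0,0],"gripper": 0},{"offset": [0,0,0],"rot": [0,0,0],"gripper": 0}])

```text
time: 10.52
position: [0.5042, -0.0967, 0.1112]
tool_rot: [-3.127, 0.302, 0.001]
ft_force: [-2.3, -2.3, -9.4]
grip_width: 0.133
```

```bash
python3 -c "
from h import *
rep();grab('side','side4')
a=cv2.imread('pics/side4.png')[160:230,320:420]; cv2.imwrite('pics/z4.png',cv2.resize(a,None,fx=6,fy=6,interpolation=cv2.INTER_CUBIC))"
```

```text
t10.53 pos [504.24 -96.69 111.24] F [-2.27 -2.28 -9.39] M [-0.431  0.493  0.012] y-yaw -101.03 grip 0.1328 q7 -1.68
```

View pics/z4.png

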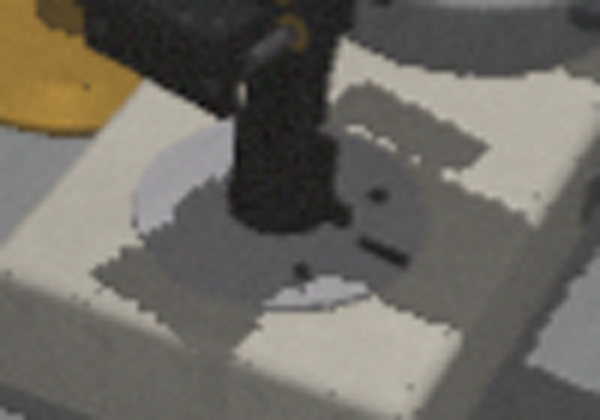

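The knob follows the gripper: the flange has lifted slightly and the nose is at crop (342,216). All the pulls so far were blocked, so I'll continue clockwise.

>>> carry_out(rows=[{"offset": [0,0,0.004],"rot": [0,0,0],"gripper": 0},{"offset": [0,0,0],"rot": [0,0,0],"gripper": 0},{"offset": [0,0,0],"rot": [0,0,2.5],"gripper": 0},{"offset": [0,0,0],"rot": [0,0,0],"gripper": 0},{"offset": [0,0,-0.002],"rot": [0,0,0],"gripper": 0},{"offset": [0,0,-0.002],"rot": [0,0,0],"gripper": 0},{"offset": [0,0,0],"rot": [0,0,0],"gripper": 0},{"offset": [0,0,0],"rot": [0,0,0],"gripper": 0}])

```text
time: 11.58
position: [0.5043, -0.0967, 0.1114]
tool_rot: [-3.12, 0.37, 0.001]
ft_force: [-2.9, -0.9, -9.3]
grip_width: 0.137
```

```bash
python3 -c "
from h import *
rep()"
```

```text
t11.57 pos [504.28 -96.73 111.36] F [-2.88 -0.95 -9.33] M [-0.438  0.703 -0.014] y-yaw -103.54 grip 0.1374 q7 -1.72
```

>>> carry_out(rows=[{"offset": [0,0,0.004],"rot": [0,0,0],"gripper": 0},{"offset": [0,0,0],"rot": [0,0,0],"gripper": 0},{"offset": [0,0,0],"rot": [0,0,2.5],"gripper": 0},{"offset": [0,0,0],"rot": [0,0,0],"gripper": 0},{"offset": [0,0,-0.002],"rot": [0,0,0],"gripper": 0},{"offset": [0,0,-0.002],"rot": [0,0,0],"gripper": 0},{"offset": [0,0,0],"rot": [0,0,0],"gripper": 0},{"offset": [0,0,0],"rot": [0,0,0],"gripper": 0}])

```text
time: 12.58
position: [0.5044, -0.0967, 0.1115]
tool_rot: [3.111, -0.438, -0.001]
ft_force: [-4.0, -2.1, -8.5]
grip_width: 0.131
```

```bash
python3 -c "
from h import *
rep()"
```

```text
t12.57 pos [504.35 -96.73 111.54] F [-3.96 -2.09 -8.52] M [-0.462  0.908  0.012] y-yaw -106.04 grip 0.1313 q7 -1.76
```

>>> carry_out(rows=[{"offset": [-0.0005,0,0.004],"rot": [0,0,0],"gripper": 0},{"offset": [0,0,0],"rot": [0,0,0],"gripper": 0},{"offset": [0,0,0],"rot": [0,0,2.5],"gripper": 0},{"offset": [0,0,0],"rot": [0,0,0],"gripper": 0},{"offset": [0,0,-0.002],"rot": [0,0,0],"gripper": 0},{"offset": [0,0,-0.002],"rot": [0,0,0],"gripper": 0},{"offset": [0,0,0],"rot": [0,0,0],"gripper": 0},{"offset": [0,0,0],"rot": [0,0,0],"gripper": 0}])

```text
time: 13.58
position: [0.5047, -0.0969, 0.1127]
tool_rot: [3.1, -0.506, 0.002]
ft_force: [-5.1, -2.8, -2.9]
grip_width: 0.134
```

```bash
python3 -c "
from h import *
rep()"
```

```text
t13.57 pos [504.7  -96.86 112.69] F [-5.05 -2.82 -2.88] M [-0.56   1.065 -0.024] y-yaw -108.55 grip 0.1343 q7 -1.81
```

Now the force is only 2.9 N and the rise is larger, so the key seems to be in the notch. I'll pull on gently.

>>> carry_out(rows=[{"offset": [0,0,-0.001],"rot": [0,0,0],"gripper": 0},{"offset": [0,0,-0.001],"rot": [0,0,0],"gripper": 0},{"offset": [0,0,0],"rot": [0,0,0],"gripper": 0},{"offset": [0,0,0],"rot": [0,0,0],"gripper": 0}])

```text
time: 14.08
position: [0.5046, -0.0968, 0.1143]
tool_rot: [3.1, -0.506, 0.002]
ft_force: [-3.5, -3.5, -2.1]
grip_width: 0.133
```

```bash
python3 -c "
from h import *
rep();grab('side','side5')
a=cv2.imread('pics/side5.png')[160:230,320:420]; cv2.imwrite('pics/z5.png',cv2.resize(a,None,fx=6,fy=6,interpolation=cv2.INTER_CUBIC))"
```

```text
t14.07 pos [504.6  -96.79 114.33] F [-3.54 -3.51 -2.06] M [-0.64   0.899 -0.014] y-yaw -108.54 grip 0.1331 q7 -1.80
```

View pics/z5.png

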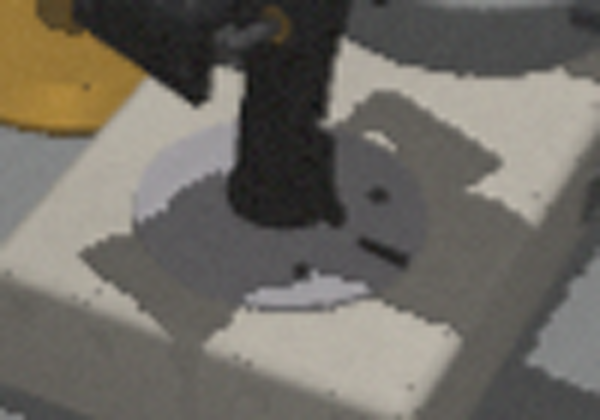

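The flange and nose rise with the gripper at only 2 N. On to the stop.

>>> carry_out(rows=[{"offset": [0,0,-0.001],"rot": [0,0,0],"gripper": 0},{"offset": [0,0,-0.001],"rot": [0,0,0],"gripper": 0},{"offset": [0,0,-0.001],"rot": [0,0,0],"gripper": 0},{"offset": [0,0,0],"rot": [0,0,0],"gripper": 0},{"offset": [0,0,0],"rot": [0,0,0],"gripper": 0}])

```text
time: 14.75
position: [0.5045, -0.0967, 0.1171]
tool_rot: [3.1, -0.506, 0.001]
ft_force: [-1.8, -4.8, -3.3]
grip_width: 0.131
```

>>> carry_out(rows=[{"offset": [0,0,-0.001],"rot": [0,0,0],"gripper": 0},{"offset": [0,0,0],"rot": [0,0,0],"gripper": 0},{"offset": [0,0,0],"rot": [0,0,0],"gripper": 0}])

```text
time: 15.12
position: [0.5044, -0.0967, 0.118]
tool_rot: [3.1, -0.506, 0.001]
ft_force: [-1.7, -4.0, -3.8]
grip_width: 0.133
```

```bash
python3 -c "
from h import *
rep()"
```

```text
t15.12 pos [504.37 -96.7  118.  ] F [-1.7  -4.01 -3.83] M [-0.889  0.322 -0.044] y-yaw -108.54 grip 0.1332 q7 -1.80
```

Not yet at the stop (3.8 N). I'll continue in half-millimetre steps until the force climbs.

>>> carry_out(rows=[{"offset": [0,0,-0.0005],"rot": [0,0,0],"gripper": 0},{"offset": [0,0,-0.0005],"rot": [0,0,0],"gripper": 0},{"offset": [0,0,0],"rot": [0,0,0],"gripper": 0},{"offset": [0,0,0],"rot": [0,0,0],"gripper": 0}])

```text
time: 15.62
position: [0.5042, -0.0966, 0.1187]
tool_rot: [3.101, -0.506, 0.0]
ft_force: [-0.5, -4.8, -6.8]
grip_width: 0.134
```

```bash
python3 -c "
from h import *
rep()"
```

```text
t15.62 pos [504.18 -96.64 118.66] F [-0.53 -4.76 -6.78] M [-1.037  0.07  -0.005] y-yaw -108.54 grip 0.1341 q7 -1.80
```

>>> carry_out(rows=[{"offset": [0,0,-0.0005],"rot": [0,0,0],"gripper": 0},{"offset": [0,0,-0.0005],"rot": [0,0,0],"gripper": 0},{"offset": [0,0,0],"rot": [0,0,0],"gripper": 0},{"offset": [0,0,0],"rot": [0,0,0],"gripper": 0}])

```text
time: 16.12
position: [0.504, -0.0966, 0.1196]
tool_rot: [3.101, -0.506, -0.0]
ft_force: [1.3, -4.3, -9.7]
grip_width: 0.132
```

```bash
python3 -c "
from h import *
rep()"
```

```text
t16.12 pos [504.02 -96.56 119.58] F [ 1.31 -4.27 -9.73] M [-1.019 -0.088 -0.009] y-yaw -108.53 grip 0.1318 q7 -1.80
```

The force climbs to 9.7 N at about 11 mm of travel, so the knob is at its stop. I'll ease off the spring, release and rise.

>>> carry_out(rows=[{"offset": [0,0,0.001],"rot": [0,0,0],"gripper": 0},{"offset": [0,0,0.0007],"rot": [0,0,0],"gripper": 0},{"offset": [0,0,0],"rot": [0,0,0],"gripper": 0}], grip_force=20)

```text
time: 16.5
position: [0.5043, -0.0966, 0.1188]
tool_rot: [3.1, -0.506, 0.001]
ft_force: [-2.0, -4.3, -2.6]
grip_width: 0.146
```

```bash
python3 -c "
from h import *
rep()"
```

```text
t16.50 pos [504.32 -96.64 118.81] F [-2.05 -4.34 -2.64] M [-0.919  0.571  0.003] y-yaw -108.54 grip 0.1457 q7 -1.80
```

>>> carry_out(rows=[{"offset": [0,0,0],"rot": [0,0,0],"gripper": 0.3},{"offset": [0,0,0],"rot": [0,0,0],"gripper": 0.5},{"offset": [0,0,0],"rot": [0,0,0],"gripper": 1},{"offset": [0,0,0],"rot": [0,0,0],"gripper": 1},{"offset": [0,0,0],"rot": [0,0,0],"gripper": 1},{"offset": [0,0,0],"rot": [0,0,0],"gripper": 1},{"offset": [0,0,0],"rot": [0,0,0],"gripper": 1},{"offset": [0,0,0],"rot": [0,0,0],"gripper": 1}])

```text
time: 17.5
position: [0.5042, -0.0966, 0.1181]
tool_rot: [3.101, -0.506, -0.0]
ft_force: [-0.3, 0.8, 0.2]
grip_width: 0.952
```

>>> carry_out(rows=[{"offset": [0,0,-0.01],"rot": [0,0,0],"gripper": 1},{"offset": [0,0,-0.03],"rot": [0,0,0],"gripper": 1},{"offset": [0,0,-0.04],"rot": [0,0,0],"gripper": 1},{"offset": [0,0,-0.04],"rot": [0,0,0],"gripper": 1},{"offset": [0,0,-0.03],"rot": [0,0,0],"gripper": 1},{"offset": [0,0,0],"rot": [0,0,0],"gripper": 1},{"offset": [0,0,0],"rot": [0,0,0],"gripper": 1}])

```text
time: 18.38
position: [0.5038, -0.0966, 0.2678]
tool_rot: [3.1, -0.506, -0.001]
ft_force: [-0.2, 0.8, 0.1]
grip_width: 0.998
```

```bash
python3 -c "
from h import *
rep();grab('side','side6');grab('scene','scene6');grab('wrist','wrist6')
a=cv2.imread('pics/side6.png')[165:225,330:405];b=cv2.imread('pics/scene6.png')[145:205,290:365]; cv2.imwrite('pics/z6.png',np.hstack([cv2.resize(x,None,fx=5.3,fy=5.3,interpolation=cv2.INTER_CUBIC) for x in (b,a)]))"
```

```text
t18.38 pos [503.83 -96.56 267.83] F [-0.23  0.76  0.05] M [ 0.039  0.013 -0.004] y-yaw -108.54 grip 0.9983 q7 -1.76
```

View pics/z6.png

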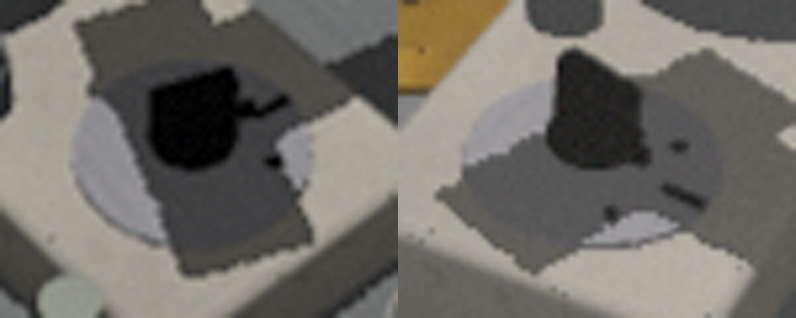

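View pics/wrist6.png

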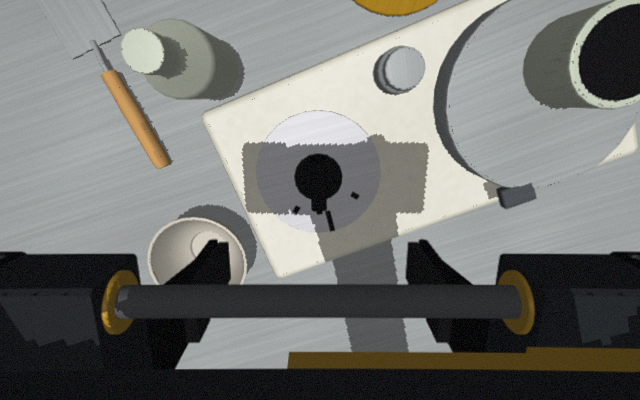

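View pics/side6.png

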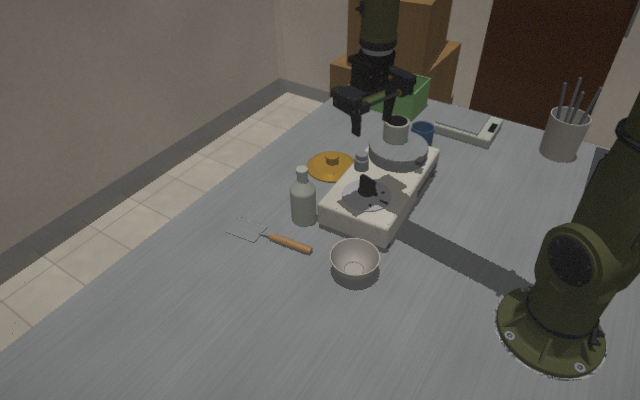

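Run:
```python
from h import *
s=load('scene6');t=load('side6');c=np.array([.504,-.0958]);a=np.radians(161.5);u=np.array([np.cos(a),np.sin(a)]);n=np.array([-u[1],u[0]])
for p in(0,.010):
  X=[[*(c+u*e*.023+n*k*.007),.1315+p] for e in(1,-1) for k in(1,-1)]+[[*(c+u*.035),.0985+p]]
  print(p,'scene crop',np.round((proj(s,X)-[290,145]+.5)*5.3).tolist(),'side crop',np.round((proj(t,X)-[330,165]+.5)*5.3+[398,0]).tolist())
# nose angle in wrist view at pulled height
d=load('wrist6')
P=plane(d,319,209,.1085)[:2];A=plane(d,327,211,.091)[:2];B=plane(d,333,230,.091)[:2]
print('mark dir',np.degrees(np.arctan2(*(B-A)[::-1])),'nose',np.degrees(np.arctan2(*(P-np.array([.5045,-.0967]))[::-1])))
for nm in('scene','side'):
  d0=load(nm+'0')['img'].astype(int);d1=load(nm+'6')['img'].astype(int)
```

```text
0 scene crop [[229.0, 80.0], [238.0, 100.0], [146.0, 102.0], [155.0, 122.0], [253.0, 124.0]] side crop [[641.0, 108.0], [620.0, 119.0], [575.0, 62.0], [553.0, 73.0], [643.0, 179.0]]
0.01 scene crop [[230.0, 68.0], [239.0, 87.0], [146.0, 90.0], [155.0, 110.0], [254.0, 112.0]] side crop [[642.0, 91.0], [621.0, 103.0], [576.0, 46.0], [554.0, 57.0], [644.0, 163.0]]
mark dir 178.5367806692455 nose 163.28769580749477
```

The predicted corner pixels match the pictures at 10 mm of pull, not at 0. The other things are unmoved. I'll hand in.

```bash
python3 -c "
from h import *
print(workorder.close_job())"
```

```text
the job is handed in; nothing more can be done
None
```

The knob is turned to the long mark and pulled out about 10 mm to its stop, where it should be locked. I handed the job in at about 18.5 s.

- **Turning:** I gripped the knob across its bar and turned it about 53° clockwise to the long mark. I then felt for the notch with gentle pulls every 2.5°, each 8.5 to 10.8 N, well under the 22 N limit. The first six pulls were blocked. The seventh, 15° clockwise of the first pull, passed at about 3 N.
- **Pulling out:** The knob rose freely at 2 to 4 N. At the stop I let the pull reach 9.7 N, then eased off and released. The gripper now hangs clear above, touching nothing.
- **Height:** In both fixed cameras the bar's top corners and the nose match 10 mm of pull, not 0.
- **Angle:** The nose settled about 15° clockwise of the mark, at the edge of the range given for the notch. My readings of the mark's direction ranged from 175.4° to 178.5°. The nose read 161.5° from the gripper and 163.3° from the wrist picture, so this offset is good to only about 2°.
- **Not tested:** I did not try turning the pulled-out knob to prove the lock. That it is locked rests on its free rise and the firm stop.
- **Other things:** They looked unmoved in the final pictures.

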